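# Raise the draining rack onto its latch and set the keeper

### The job

Raise the sliding rack of the paper-making draining stand by its wooden top bar until its rung has passed the red gravity latch, then lower it slowly until the latch carries it, and let go without letting it drop. Never force it, neither up against the rubber stops nor down on the latch. Then slide the red keeper tab fully in, towards the stand, so that its bar lies under the raised rack, and leave everything else on the table where it is.

Things in the scene. Friction and masses are not known exactly. Their poses are not given: they have to be found in the camera images.
- stand: fixed draining stand: grey base 160 (x) x 330 (y) x 12 mm, two aluminium posts 20 mm square at y = -75 and +75 mm, 152 mm high. Origin on the table, midway between the posts; z up, y along the line of the posts. A dark lock head with the red latch and two rubber stops is clamped on the posts at a height that differs within a span of 40 mm and is not measured
- latch_middle (a point): on the stand's centre line, 100 mm over the table: middle of the span for the top of the red latch (20 mm either way). The latch is a pawl 30 mm wide, hinged on the +x side, lying level by its weight, tip under the rungs. A rising rung tips it up (under 1 N, hardly felt); it falls back under the rung once the rack is about 20 mm above its seated height
- stops_middle (a point): on the stand's centre line, 95 mm over the table: middle of the span for the underside of the sprung rubber stops (about 3 N per mm) on the lock head, which the rack's feet meet about 26 mm above the seated height, 6 mm after the latch has fallen back. Seated, the rack is 25 to 65 mm above its start; the stops are met 51 to 91 mm above it
- rack: sliding ladder section, 0.6 to 0.95 kg (hidden), moves only up and down between the posts, friction under 2 N: two wooden rails, two steel rungs 10 mm thick 75 mm apart, a wooden mould on its -x side. All the way down at the start; origin then at the stand's. Force between rack and stand (latch, stops, keeper) must stay below 28 N, its speed below 0.3 m/s, and below 0.12 m/s while no finger holds it: let go over the latch, it drops
- handle (a point): centre of the rack's wooden top bar, the bar to grip from above: 16 mm thick (stand x), 130 mm long (stand y), 26 mm high, its top 13 mm above this point. 213 mm above the table at the start
- keeper_tab (a point): middle of the top face of the upright red keeper tab beside the stand at its +y side: 20 mm (stand x) x 14 mm (stand y), free over the upper 51 mm, top 78 mm above the table. It slides along the stand's -y direction, 1.5 N of friction
- keeper (a joint): how far the keeper has been slid in towards the stand (-y of the stand), m: 0 to 0.006 at the start, stop at 0.045. Its bar (12 mm) is blocked by the foot of the rack at about 0.007 unless the rack is at least 15 mm up; fully in, it lies under the rack's foot without touching it
- jar_gold: bystander: closed glass jar of grey pulp with a gold lid, 72 mm across, 100 mm high; origin at the centre of its underside
- jar_black: bystander: closed jar with a black lid, 70 mm across, 105 mm high; origin at the centre of its underside
- jar_white: bystander: closed jar with a white lid, 72 mm across, 110 mm high; origin at the centre of its underside
- tub: bystander: empty clear plastic tub, 110 x 150 x 65 mm; origin at the centre of its underside
- deckle: bystander: loose wooden frame lying flat, 190 x 130 x 14 mm; origin at the centre of its underside
- brush: bystander: brush lying flat, handle to its -x; origin on its underside

How it is judged:
By the outcome, as a careful person would: the job done as asked, in the order asked, and still so for the second after the job is handed in, with the robot touching nothing.
It also fails if it takes over 58 s, if anything falls off the work surface, if the arm or the gripper's body presses on something with over 40 N, if the wrist force passes 120 N, or if a joint passes its speed limit or range.

### The arm

A 7-joint arm with a two-finger parallel gripper is mounted at the origin on the work surface. World frame = base frame: x ahead of the robot, y to its left, z up, the work surface at z = 0. Lengths are in m, angles in rad, forces in N, time in s.
With the tool pointing down it reaches from about 0.425 to 0.875 m from the base axis. Payload 4.7 kg.
Tool frame: the origin (TCP) lies between the finger pads; the fingertips stand ctrl.tip_reach ahead of it and the grasp point (between the pads) lies 5 mm behind it (ctrl.tip_reach is the distance from the TCP to the fingertips, in m); z points along the fingers, y is the direction in which the jaws open and shut (so a half turn about z gives the same grasp; the last joint's range is limited). The gripper opens to 87 mm and grips with 3 to 60 N. Pads are 19 mm wide; open, the fingers measure 117 mm over their backs; the gripper's body (75 mm by 190 mm) begins 51 mm behind the grasp point.
Start: joints at [-1.25, 0.321, -0.07, 1.45, 0.023, 1.371, -0.057], TCP at [0.196, 0.62, 0.237] pointing down, gripper open.
Joint ranges: [-2.86, 2.86], [-0.3, 2.09], [-1.38, 1.24], [0.06, 2.45], [-1.56, 4.7], [0.09, 2.05], [-2.69, 2.69]. Speed limits (rad/s): [2.57, 2.57, 3.14, 3.14, 3.14, 3.14, 3.14].

### API

Orientations are given as a rotation vector (axis times angle).
In Python, from bench import ctrl gives the robot as it stands.
- The arm moves only by the shell command python3 -m handwheel 'ROWS' [FORCE]. ROWS is JSON, a list of rows, each a list of 7 numbers: the shift along the tool's x, y, z in mm, then the turn, a rotation vector about the tool's x, y, z in rad, then the gripper's target within -1 to 1 (shut at 1, half-way at 0, fully open at -1). In form: [[dx, dy, dz, ax, ay, az, grip], ...]. A call has 1 to 12 rows; each row is the pose to reach, as a shift and turn from the pose commanded when the call began, along the tool's axes at that moment; what a row does not reach only later rows make up. A row lasts 1/8 s, in which the tool goes at most 62.5 mm and 10.7 degrees, less where a joint would pass 70% of its speed; a pose out of reach is approached as far as the arm can. A call with a gripper value outside its range is refused whole. The fingers move at their own pace and stop on an object; FORCE is the grip in N (left out, the last holds). Time passes only in rows, so rows that repeat a pose let the fingers close. It gives the time, the measured TCP pose, the force and the opening at its end, in the units of the state.
- ctrl.get_state(): the state, without advancing time (a new reading comes with each control period).
- ctrl.get_image(name): name is "scene" or "top"; returns the picture (480x640x3 uint8, red, green, blue); there is no depth.
- ctrl.camera_model(name): a dict with "mtx" (3x3 intrinsics, pixels), "xyz" and "orientation" of the camera in the world. Camera axes: x right, y up, looking along -z (the intrinsics and any distortion apply to the point x, -y, -z); pixel columns grow to the right and rows downward; lengths in m; the calibration is good to about 2 mm. A picture is of the moment at which its call begins. camera_model takes no time and is no camera call.
- ctrl.close_job(): hands the job in, once; it reports no verdict.
The state is a dict: "time": time; "joint_positions": joint angles; "qd": joint speeds; "joint_torque": joint torques, N m; "position": TCP position; "tool_rot": TCP orientation; "ft_force": force on the tool from outside, world axes, zero at the start; "torque": the same for the moment, N m; "grip_width": opening from 0.0 (shut) to 1.0 (fully open).
Only numpy, scipy, OpenCV 4.12 (cv2) and the standard library are available. Lean on these libraries where they do the work, as an engineer would, in place of code of your own. Each camera call takes 0.05 s, during which the arm holds its last target.

## Working session

There is one attempt and no reset: what is moved stays moved. The work goes in short steps, Python scripts to look and compute and a shell command to move; the robot and the scene stay as the last step left them, time stands still between calls to the robot, and variables do not carry over. Pictures are saved under pics/ and viewed, and the job is handed in when it is done.

```bash
ls; mkdir -p pics; python3 - <<'E'
from bench import ctrl
import cv2,json
s=ctrl.get_state(); print(s, ctrl.tip_reach)
for n in("scene","top"):
    cv2.imwrite(f"pics/{n}0.png",ctrl.get_image(n)[:,:,::-1]); print(n,ctrl.camera_model(n))
E
```

```text
pics
{'time': 0.0, 'joint_positions': array([-1.2498727 ,  0.32183959, -0.07007781,  1.45164716,  0.02263623,
        1.37082187, -0.05689917]), 'qd': array([-5.46871645e-05, -4.83445087e-06,  1.12758821e-03,  5.17675848e-04,
        4.80615195e-04, -5.09869887e-04, -2.06742454e-03]), 'joint_torque': array([ 7.05242583e-04, -4.91294432e+01, -4.03346876e-01, -3.12519479e+01,
       -6.38628239e-02,  4.38720058e-02,  1.66864388e-04]), 'position': array([0.19622546, 0.61912456, 0.23546467]), 'tool_rot': array([-4.79995710e-01, -3.10454432e+00,  3.01985260e-03]), 'ft_force': array([-0.26005958, -0.10549212,  0.03911164]), 'torque': array([-0.07632728,  0.02643728, -0.0359889 ]), 'grip_width': 1.002579372862024} 0.014
scene {'mtx': array([[462.6533483 ,   0.        , 310.84691586],
       [  0.        , 462.6533483 , 231.02024617],
       [  0.        ,   0.        ,   1.        ]]), 'xyz': array([1.36142785, 0.1796708 , 0.77135194]), 'orientation': array([0.67564384, 0.81071199, 1.59927319])}
top {'mtx': array([[467.14903416,   0.        , 323.09452999],
       [  0.        , 467.14903416, 232.98357713],
       [  0.        ,   0.        ,   1.        ]]), 'xyz': array([0.45243799, 0.05205214, 1.1189007 ]), 'orientation': array([ 0.07503403, -0.07523272, -1.55015472])}
```

View pics/scene0.png

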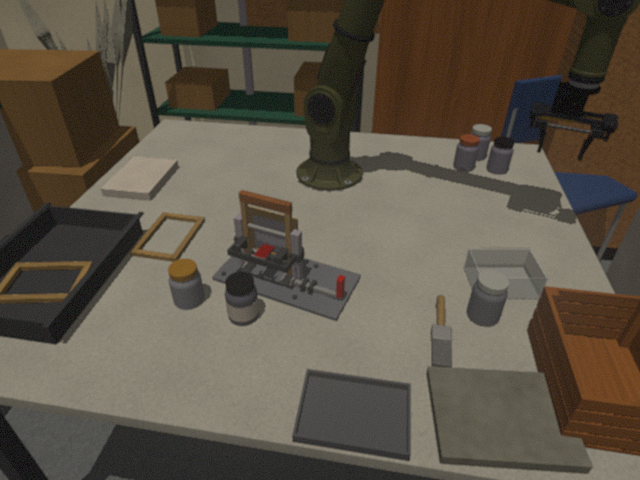

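View pics/top0.png

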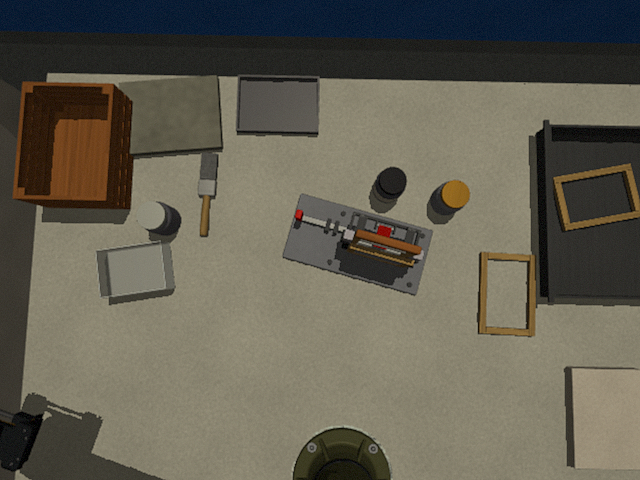

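```bash
cat > h.py <<'E'
import numpy as np,cv2
from scipy.spatial.transform import Rotation as R
from bench import ctrl
def cam(n):
    m=ctrl.camera_model(n); return m['mtx'],np.array(m['xyz']),R.from_rotvec(m['orientation'])
def ray(n,u,v):
    K,c,r=cam(n); d=np.linalg.inv(K)@[u,v,1]; return c,r.apply([d[0],-d[1],-d[2]])
def onplane(n,u,v,z):
    c,d=ray(n,u,v); return c+d*(z-c[2])/d[2]
def proj(n,p):
    K,c,r=cam(n); q=r.inv().apply(np.atleast_2d(p)-c); q=q*[1,-1,-1]; q=q@K.T; return q[:,:2]/q[:,2:]
def tri(a,b):
    c1,d1=ray("scene",*a); c2,d2=ray("top",*b)
    s=np.linalg.lstsq(np.c_[d1,-d2],c2-c1,rcond=None)[0]
    return (c1+d1*s[0]+c2+d2*s[1])/2, np.linalg.norm(c1+d1*s[0]-c2-d2*s[1])
E
python3 - <<'E'
from h import *
t=cv2.imread("pics/top0.png");s=cv2.imread("pics/scene0.png")
cv2.imwrite("pics/tc.png",cv2.resize(t[180:310,270:450],None,fx=4,fy=4,interpolation=cv2.INTER_CUBIC))
cv2.imwrite("pics/sc.png",cv2.resize(s[180:330,200:380],None,fx=4,fy=4,interpolation=cv2.INTER_CUBIC))
for p in [(302,195),(432,228),(416,294),(283,258)]: print(onplane("top",*p,0.012))
E
```

```text
[0.64948352 0.10530593 0.012     ]
[ 0.57590165 -0.20635104  0.012     ]
[ 0.41906551 -0.16825375  0.012     ]
[0.49759274 0.14671959 0.012     ]
```

View pics/tc.png

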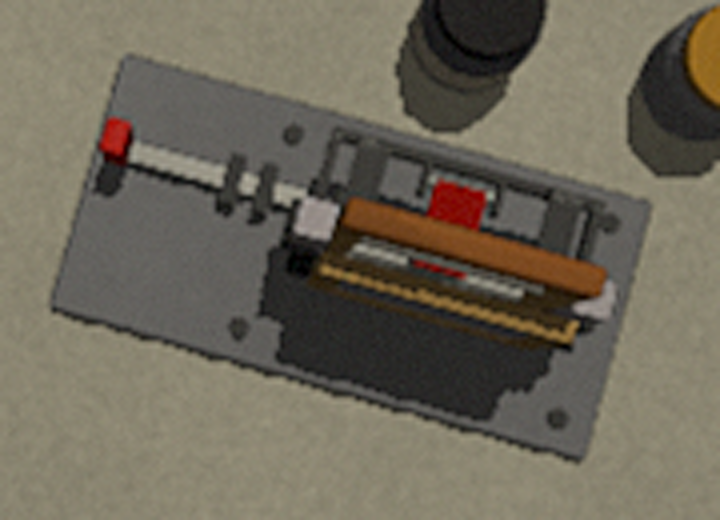

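View pics/sc.png

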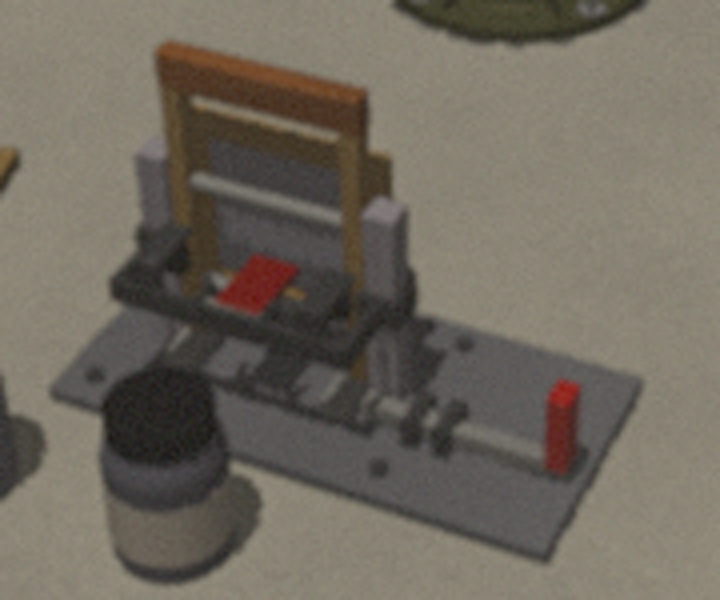

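```bash
python3 - <<'E'
from h import *
t=cv2.imread("pics/top0.png")
hsv=cv2.cvtColor(cv2.resize(t,None,fx=4,fy=4,interpolation=cv2.INTER_CUBIC),cv2.COLOR_BGR2HSV)
h,s,v=hsv[:,:,0],hsv[:,:,1],hsv[:,:,2]
def up(p): return (np.asarray(p,float)+.5)/4-.5
roi=np.zeros(h.shape,np.uint8); roi[720:1240,1080:1800]=255
m=((h>5)&(h<14)&(s>120)&(v>70)).astype(np.uint8)*255&roi
m=cv2.morphologyEx(m,cv2.MORPH_OPEN,np.ones((5,5)))
cs,_=cv2.findContours(m,cv2.RETR_EXTERNAL,cv2.CHAIN_APPROX_NONE); c=max(cs,key=cv2.contourArea)
print(cv2.contourArea(c)); r=cv2.minAreaRect(c); bx=cv2.boxPoints(r); print("bar box px",up(bx))
for p in up(bx): print(onplane("top",*p,.226))
# base
K=None
for n,pts in dict(base=[(124,53),(651,205),(583,461),(52,310)]).items():
    P=[onplane("top",270+x/4-.375,180+y/4-.375,.012) for x,y in pts]; P=np.array(P); print(n,P[:,:2],P.mean(0), [np.linalg.norm(P[i]-P[i-1]) for i in range(4)])
m=(((h<4)|(h>174))&(s>150)&(v>60)).astype(np.uint8)*255&roi
n,l,st,ce=cv2.connectedComponentsWithStats(m)
for i in range(1,n):
    if st[i,4]>60: print("red top",up(ce[i]),st[i], up(cv2.boxPoints(cv2.minAreaRect(np.argwhere(l==i)[:,::-1].astype(np.int32)))).round(1).tolist())
s_=cv2.imread("pics/scene0.png");hsv=cv2.cvtColor(cv2.resize(s_,None,fx=4,fy=4,interpolation=cv2.INTER_CUBIC),cv2.COLOR_BGR2HSV)
h,s,v=hsv[:,:,0],hsv[:,:,1],hsv[:,:,2]
m=(((h<4)|(h>174))&(s>150)&(v>60)).astype(np.uint8)*255; m[:720]=0;m[1400:]=0;m[:,1600:]=0
n,l,st,ce=cv2.connectedComponentsWithStats(m)
for i in range(1,n):
    if st[i,4]>60: print("red scene",up(ce[i]),st[i], up(cv2.boxPoints(cv2.minAreaRect(np.argwhere(l==i)[:,::-1].astype(np.int32)))).round(1).tolist())
E
```

```text
119.0
bar box px [[404.375 241.875]
 [408.875 241.875]
 [408.875 244.375]
 [404.375 244.375]]
[ 0.52424801 -0.10335048  0.226     ]
[ 0.5244152  -0.11197728  0.226     ]
[ 0.51961092 -0.11198549  0.226     ]
[ 0.51944386 -0.10336313  0.226     ]
base [[ 0.65458205  0.1087273 ]
 [ 0.56903021 -0.20722348]
 [ 0.41699591 -0.16678488]
 [ 0.49964612  0.14766449]] [ 0.53506357 -0.02940414  0.012     ] [np.float64(0.15975370322554994), np.float64(0.3273285997955009), np.float64(0.1573204036713199), np.float64(0.32512992501528887)]
red top [298.37303812 213.85902466] [1179  838   32   39  892] [[293.9, 217.3], [296.6, 208.5], [302.9, 210.5], [300.1, 219.3]]
red top [383.8359375  230.66145833] [1505  901   61   48 1920] [[375.8, 233.4], [378.3, 224.2], [391.7, 227.8], [389.3, 237.0]]
red top [379.20032051 246.90144231] [1494  981   51   17  312] [[372.8, 246.2], [373.2, 244.4], [385.8, 247.8], [385.3, 249.5]]
red scene [264.05919777 250.55119971] [1019  977   76   54 2063] [[254.1, 253.7], [266.0, 240.3], [273.9, 247.2], [262.0, 260.6]]
red scene [340.08820631 279.72979632] [1350 1102   28   43  761] [[335.3, 284.1], [338.4, 274.3], [344.3, 276.2], [341.2, 286.0]]
red scene [338.75949692 291.21432238] [1348 1142   20   48  487] [[335.7, 296.4], [337.1, 285.1], [341.8, 285.6], [340.4, 297.0]]
```

```bash
python3 - <<'E'
from h import *
C=lambda x,y:(270+x/4-.375,180+y/4-.375)
S=lambda x,y:(200+x/4-.375,180+y/4-.375)
y=np.array([.259,.966,0]);x=np.array([.966,-.259,0]); b=np.array([.535,-.0294,0])
def sh(n,P): print(n,P.round(4),'rel base centre x,y',((P-b)@x).round(4),((P-b)@y).round(4))
sh("bar +y end +x edge",onplane("top",*C(347,198),.226)); sh("bar -y end +x edge",onplane("top",*C(607,264),.226))
sh("bar -y end -x bottom",onplane("top",*C(603,297),.200)); sh("bar +y -x bottom",onplane("top",*C(339,233),.200))
# scene: top face corners
for n,p in dict(tl=(158,47),tr=(367,92)).items(): sh("scene "+n,onplane("scene",*S(*p),.226))
for p in [(300,203),(340,209),(338,238),(297,232)]: sh("post+y top",onplane("top",*C(*p),.152))
# posts scene (+y) top face
for p in [(362,203),(385,215),(407,210),(385,198)]: sh("post+y scene",onplane("scene",*S(*p),.152))
# tab
for p in [(108,119),(131,124),(126,165),(102,156)]: sh("tab top",onplane("top",*C(*p),.078))
for p in [(553,382),(579,384),(575,398),(549,393)]: sh("tab scene",onplane("scene",*S(*p),.078))
sh("tab tri",tri(S(565,388),C(117,135))[0])
# latch
for a,c in [((0,0),(383.84,230.66))]:
  P,e=tri((264.06,250.55),c); sh("latch",P); print(e)
E
```

```text
bar +y end +x edge [ 0.547 -0.011  0.226] rel base centre x,y 0.0069 0.0209
bar -y end +x edge [ 0.5177 -0.1359  0.226 ] rel base centre x,y 0.0109 -0.1074
bar -y end -x bottom [ 0.5033 -0.1394  0.2   ] rel base centre x,y -0.0022 -0.1145
bar +y -x bottom [ 0.5323 -0.0091  0.2   ] rel base centre x,y -0.0078 0.0189
scene tl [ 0.5132 -0.1345  0.226 ] rel base centre x,y 0.0062 -0.1071
scene tr [ 0.5392 -0.0091  0.226 ] rel base centre x,y -0.0012 0.0207
post+y top [0.5518 0.0081 0.152 ] rel base centre x,y 0.0065 0.0406
post+y top [ 0.5491 -0.0127  0.152 ] rel base centre x,y 0.0093 0.0198
post+y top [ 0.5339 -0.0119  0.152 ] rel base centre x,y -0.0056 0.0167
post+y top [0.5366 0.0095 0.152 ] rel base centre x,y -0.0085 0.038
post+y scene [ 0.5409 -0.0138  0.152 ] rel base centre x,y 0.0016 0.0166
post+y scene [0.5498 0.0012 0.152 ] rel base centre x,y 0.0064 0.0334
post+y scene [0.5432 0.0125 0.152 ] rel base centre x,y -0.003 0.0426
post+y scene [ 0.534  -0.0019  0.152 ] rel base centre x,y -0.008 0.0263
tab top [0.6048 0.1134 0.078 ] rel base centre x,y 0.0304 0.1561
tab top [0.6022 0.1004 0.078 ] rel base centre x,y 0.0313 0.1428
tab top [0.5789 0.1027 0.078 ] rel base centre x,y 0.0082 0.139
tab top [0.5837 0.1163 0.078 ] rel base centre x,y 0.0094 0.1534
tab scene [0.5902 0.1033 0.078 ] rel base centre x,y 0.0189 0.1425
tab scene [0.5894 0.1178 0.078 ] rel base centre x,y 0.0144 0.1563
tab scene [0.6012 0.1169 0.078 ] rel base centre x,y 0.0261 0.1585
tab scene [0.5996 0.1023 0.078 ] rel base centre x,y 0.0283 0.1439
tab tri [0.5955 0.1094 0.0792] rel base centre x,y 0.0225 0.1497
latch [ 0.5576 -0.0771  0.0988] rel base centre x,y 0.0342 -0.0402
0.006659272080473107
```

```bash
cat >> h.py <<'E'
PH=np.deg2rad(-14.8); SX=np.array([np.cos(PH),np.sin(PH),0]); SY=np.array([-np.sin(PH),np.cos(PH),0])
HD=np.array([.5245,-.0724,0])   # stand origin
def go(P,ty=None):
    """tool-frame shift mm & turn to world P, tool y along ty"""
    s=ctrl.get_state(); r=R.from_rotvec(s['tool_rot']); d=r.inv().apply(np.asarray(P)-s['position'])*1000
    out=[d.round(1)]
    if ty is not None:
        ty=np.asarray(ty)/np.linalg.norm(ty); z=np.array([0,0,-1.]); x=np.cross(ty,z)
        out.append((r.inv()*R.from_matrix(np.c_[x,ty,z])).as_rotvec().round(3))
    return out
def rep():
    s=ctrl.get_state(); p=s['position']; print('t',round(s['time'],2),'p',p.round(4),'stand',((p-HD)@SX).round(4),((p-HD)@SY).round(4),'f',s['ft_force'].round(2),'fst',(s['ft_force']@SX).round(2),(s['ft_force']@SY).round(2),'w',round(s['grip_width'],3),'q',s['joint_positions'].round(2))
E
python3 - <<'E'
from h import *
C=lambda x,y:(270+x/4-.375,180+y/4-.375)
S=lambda x,y:(200+x/4-.375,180+y/4-.375)
for a,c in [((388,153),(320,266)),]:
  P,e=tri(S(*a),C(*c)); print(P,e,(P-HD)@SX,(P-HD)@SY)
for P in [(.35,.5,.31),(.48,.3,.31),(.5245,-.0724,.31)]: print(go(P,SX))
rep()
E
```

```text
[ 0.51790431 -0.0022711   0.17190293] 0.001394926271311408 -0.024290998923839364 0.06611742095300886
[array([-182.6,  -67.3,  -74.3]), array([-1.000e-03,  1.000e-03,  1.522e+00])]
[array([-366.9, -218.7,  -74. ]), array([-1.000e-03,  1.000e-03,  1.522e+00])]
[array([-521.8, -560.3,  -73.4]), array([-1.000e-03,  1.000e-03,  1.522e+00])]
t 0.1 p [0.1962 0.6192 0.2356] stand -0.4941 0.5848 f [ 0.53 -0.39  0.61] fst 0.61 -0.24 w 0.999 q [-1.25  0.32 -0.07  1.45  0.02  1.37 -0.06]
```

```bash
python3 -m handwheel '[[-20,-8,-45,0,0,0.1,-1],[-65,-25,-74,0,0,0.22,-1],[-115,-45,-74,0,0,0.35,-1],[-160,-68,-74,0,0,0.48,-1],[-210,-100,-74,0,0,0.61,-1],[-258,-135,-74,0,0,0.74,-1],[-305,-170,-74,0,0,0.87,-1],[-350,-208,-74,0,0,1.0,-1],[-385,-256,-74,0,0,1.13,-1],[-412,-306,-74,0,0,1.26,-1],[-435,-358,-74,0,0,1.39,-1],[-456,-410,-74,0,0,1.52,-1]]' 25; python3 - <<'E'
from h import *
rep(); print(go((.5245,-.0724,.30),SX))
E
```

```text
time: 1.6
position: [0.5071, 0.089, 0.3102]
tool_rot: [-2.491, -1.914, 0.0]
ft_force: [0.9, 0.1, 0.4]
grip_width: 0.998
t 1.6 p [0.5071 0.089  0.3102] stand -0.0581 0.1516 f [0.9  0.06 0.37] fst 0.86 0.29 w 0.998 q [-0.69 -0.01  0.46  1.68  0.    1.47 -0.49]
[array([-151.5,   58.4,   10.2]), array([-0.   ,  0.   , -0.002])]
```

```bash
python3 -m handwheel '[[-50,20,5,0,0,0,-1],[-100,39,10,0,0,0,-1],[-140,54,20,0,0,0,-1],[-151.5,58.4,30,0,0,0,-1],[-151.5,58.4,40,0,0,0,-1],[-151.5,58.4,40,0,0,0,-1]]'; python3 - <<'E'
from h import *
rep(); print(go((.5245,-.0724,.216),SX))
for n in("scene","top"):
    im=ctrl.get_image(n)[:,:,::-1]
    c=im[120:300,170:410] if n=="scene" else im[170:310,270:460]
    cv2.imwrite(f"pics/{n}1.png",cv2.resize(c,None,fx=3,fy=3,interpolation=cv2.INTER_CUBIC))
E
```

```text
time: 2.35
position: [0.5249, -0.068, 0.2693]
tool_rot: [-2.482, -1.922, 0.002]
ft_force: [0.3, 0.2, 0.0]
grip_width: 0.999
t 2.35 p [ 0.5249 -0.068   0.2693] stand -0.0008 0.0043 f [0.33 0.16 0.04] fst 0.28 0.24 w 0.999 q [-0.52  0.04  0.63  1.72 -0.03  1.39 -0.15]
[array([-4.4,  0.9, 53.3]), array([-0.002, -0.   ,  0.005])]
```

View pics/scene1.png

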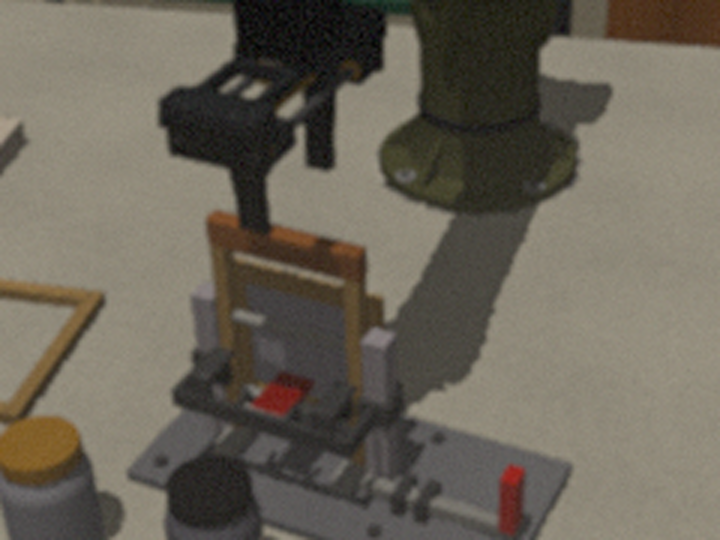

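View pics/top1.png

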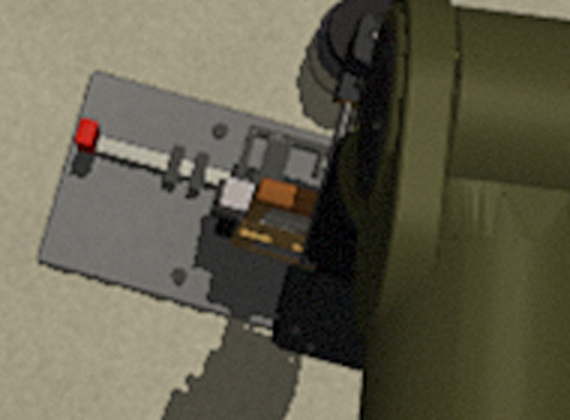

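The scene view (finger at crop (250,200), bar at (285,235)) shows the fingers straddling the bar with the +x finger in front of it. I'm descending next.

```bash
python3 -m handwheel '[[-2,1,15,0,0,0,-1],[-4,1,30,0,0,0,-1],[-4,1,42,0,0,0,-1],[-4,1,50,0,0,0,-1],[-4,1,53,0,0,0,-1],[-4,1,53,0,0,0,-1]]'; python3 - <<'E'
from h import *
rep()
E
```

```text
time: 3.2
position: [0.5254, -0.0744, 0.2176]
tool_rot: [2.487, 1.92, 0.0]
ft_force: [0.4, -0.8, 0.0]
grip_width: 0.998
t 3.2 p [ 0.5254 -0.0744  0.2176] stand 0.0014 -0.0017 f [ 0.37 -0.75  0.03] fst 0.55 -0.63 w 0.998 q [-0.51  0.08  0.64  1.79 -0.05  1.29 -0.12]
```

```bash
python3 -m handwheel '[[0,0,0,0,0,0,0.4],[0,0,0,0,0,0,0.4],[0,0,0,0,0,0,0.4],[0,0,0,0,0,0,0.4],[0,0,0,0,0,0,0.4],[0,0,0,0,0,0,0.4]]' 5;python3 - <<'E'
from h import *
rep()
im=ctrl.get_image("scene")[:,:,::-1][120:300,170:410]
cv2.imwrite(f"pics/s2.png",cv2.resize(im,None,fx=3,fy=3,interpolation=cv2.INTER_CUBIC))
E
```

```text
time: 3.95
position: [0.5253, -0.0744, 0.2175]
tool_rot: [-2.487, -1.92, -0.0]
ft_force: [0.2, -0.2, 0.2]
grip_width: 0.401
t 3.95 p [ 0.5253 -0.0744  0.2175] stand 0.0013 -0.0017 f [ 0.21 -0.23  0.24] fst 0.27 -0.17 w 0.401 q [-0.51  0.08  0.64  1.79 -0.05  1.29 -0.12]
```

View pics/s2.png

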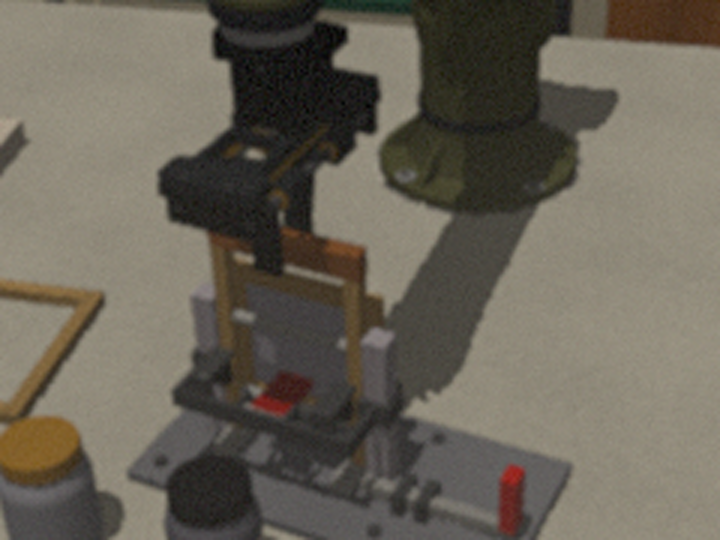

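```bash
python3 -m handwheel '[[3,0,0,0,0,0,0.5],[3,0,0,0,0,0,0.6],[3,0,0,0,0,0,0.65],[3,0,0,0,0,0,0.7],[3,0,0,0,0,0,0.75],[3,0,0,0,0,0,0.8],[3,0,0,0,0,0,1],[3,0,0,0,0,0,1]]' 5;python3 - <<'E'
from h import *
rep()
E
```

```text
time: 5.0
position: [0.5261, -0.0715, 0.2176]
tool_rot: [2.487, 1.92, 0.0]
ft_force: [0.3, 0.0, 0.4]
grip_width: 0.181
t 5.0 p [ 0.5261 -0.0715  0.2176] stand 0.0013 0.0013 f [0.34 0.05 0.36] fst 0.32 0.13 w 0.181 q [-0.51  0.08  0.63  1.79 -0.05  1.29 -0.12]
```

```bash
python3 -m handwheel '[[0,0,0,0,0,0,1],[0,0,0,0,0,0,1],[0,0,-2,0,0,0,1],[0,0,-5,0,0,0,1],[0,0,-8,0,0,0,1],[0,0,-11,0,0,0,1],[0,0,-14,0,0,0,1],[0,0,-17,0,0,0,1],[0,0,-20,0,0,0,1],[0,0,-20,0,0,0,1]]' 30;python3 - <<'E'
from h import *
rep()
E
```

```text
time: 6.25
position: [0.5262, -0.0715, 0.2379]
tool_rot: [2.487, 1.92, 0.001]
ft_force: [4.2, -0.9, -8.1]
grip_width: 0.181
t 6.25 p [ 0.5262 -0.0715  0.2379] stand 0.0014 0.0013 f [ 4.16 -0.85 -8.14] fst 4.24 0.24 w 0.181 q [-0.52  0.06  0.63  1.76 -0.04  1.33 -0.13]
```

```bash
python3 -m handwheel '[[0,0,-3,0,0,0,1],[0,0,-6,0,0,0,1],[0,0,-9,0,0,0,1],[0,0,-12,0,0,0,1],[0,0,-15,0,0,0,1],[0,0,-18,0,0,0,1],[0,0,-21,0,0,0,1],[0,0,-24,0,0,0,1],[0,0,-27,0,0,0,1],[0,0,-27,0,0,0,1]]';python3 - <<'E'
from h import *
rep()
im=ctrl.get_image("scene")[:,:,::-1][120:300,170:410]
cv2.imwrite(f"pics/s3.png",cv2.resize(im,None,fx=3,fy=3,interpolation=cv2.INTER_CUBIC))
E
```

```text
time: 7.5
position: [0.5261, -0.0715, 0.2648]
tool_rot: [2.487, 1.92, 0.001]
ft_force: [4.4, 0.2, -8.1]
grip_width: 0.177
t 7.5 p [ 0.5261 -0.0715  0.2648] stand 0.0013 0.0013 f [ 4.44  0.16 -8.09] fst 4.25 1.29 w 0.177 q [-0.52  0.05  0.63  1.72 -0.03  1.38 -0.14]
```

View pics/s3.png

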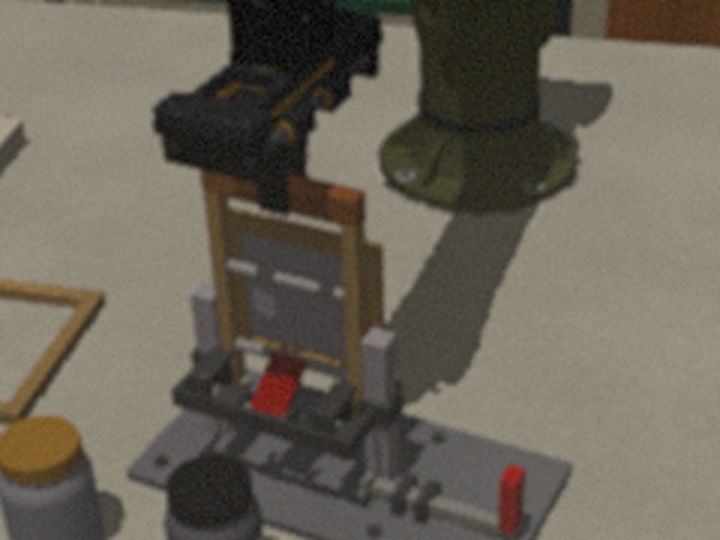

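The rack is up 47 mm, and the latch at crop (280,388) is tipped up by the lower rung, so I'm continuing in small steps while watching the force.

```bash
python3 -m handwheel '[[0,0,-1.5,0,0,0,1],[0,0,-3,0,0,0,1],[0,0,-4.5,0,0,0,1],[0,0,-6,0,0,0,1],[0,0,-6,0,0,0,1]]'|grep -E 'pos|force'

```

```text
position: [0.5261, -0.0715, 0.2705]
ft_force: [4.3, 0.5, -6.8]
```

```bash
python3 -m handwheel '[[0,0,-1,0,0,0,1],[0,0,-2,0,0,0,1],[0,0,-3,0,0,0,1],[0,0,-3,0,0,0,1]]'|grep -E 'pos|force'

```

```text
position: [0.5261, -0.0715, 0.2735]
ft_force: [4.7, 0.5, -7.6]
```

```bash
python3 -m handwheel '[[0,0,-1,0,0,0,1],[0,0,-2,0,0,0,1],[0,0,-3,0,0,0,1],[0,0,-3,0,0,0,1]]'|grep -E 'pos|force'
python3 - <<'E'
from h import *
im=ctrl.get_image("scene")[:,:,::-1][120:300,170:410]
cv2.imwrite(f"pics/s4.png",cv2.resize(im,None,fx=3,fy=3,interpolation=cv2.INTER_CUBIC))
E
```

```text
position: [0.5261, -0.0715, 0.2765]
ft_force: [5.0, -0.7, -7.5]
```

View pics/s4.png

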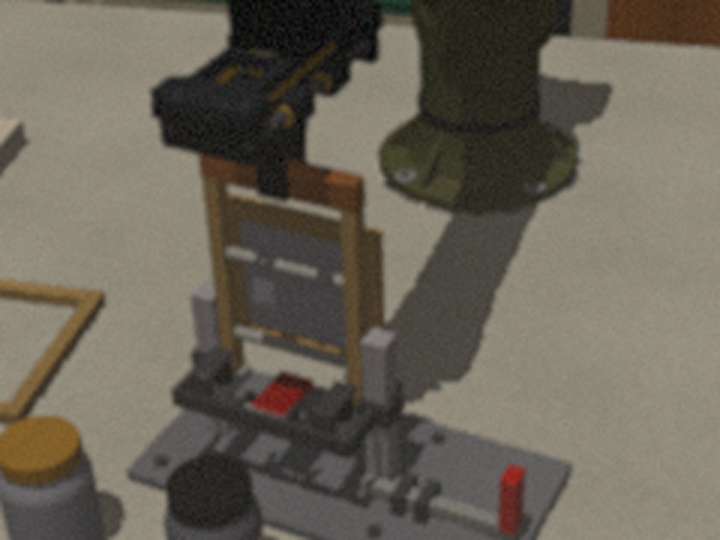

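The latch now lies level at crop (283,395), the same as in the first picture, and is under the lower rung. Lift is about 59 mm with no stop force, so I'm lowering now.

```bash
python3 -m handwheel '[[0,0,2,0,0,0,1],[0,0,4,0,0,0,1],[0,0,6,0,0,0,1],[0,0,8,0,0,0,1],[0,0,10,0,0,0,1],[0,0,12,0,0,0,1],[0,0,14,0,0,0,1],[0,0,16,0,0,0,1],[0,0,16,0,0,0,1]]'|grep -E 'pos|force|time'

```

```text
time: 10.35
position: [0.5261, -0.0715, 0.2602]
ft_force: [5.9, -1.0, -8.2]
```

```bash
python3 -m handwheel '[[0,0,0.7,0,0,0,1],[0,0,1.4,0,0,0,1],[0,0,2,0,0,0,1],[0,0,2,0,0,0,1]]'|grep -E 'pos|force|time'

```

```text
time: 10.85
position: [0.5261, -0.0715, 0.2584]
ft_force: [5.1, 0.1, -6.9]
```

```bash
python3 -m handwheel '[[0,0,0.5,0,0,0,1],[0,0,1,0,0,0,1],[0,0,1,0,0,0,1]]'|grep -E 'pos|force|time'

```

```text
time: 11.22
position: [0.5261, -0.0715, 0.2575]
ft_force: [4.8, -0.4, -7.9]
```

```bash
python3 -m handwheel '[[0,0,0.5,0,0,0,1],[0,0,1,0,0,0,1],[0,0,1,0,0,0,1]]'|grep -E 'pos|force|time'

```

```text
time: 11.6
position: [0.5261, -0.0715, 0.2564]
ft_force: [5.0, 0.1, -7.4]
```

```bash
python3 -m handwheel '[[0,0,0.5,0,0,0,1],[0,0,0.5,0,0,0,1]]'|grep -E 'pos|force|time'

```

```text
time: 11.85
position: [0.5261, -0.0715, 0.256]
ft_force: [5.5, -0.1, -8.4]
```

```bash
python3 -m handwheel '[[0,0,0.5,0,0,0,1],[0,0,0.5,0,0,0,1]]'|grep -E 'pos|force|time'

```

```text
time: 12.1
position: [0.5261, -0.0715, 0.2555]
ft_force: [4.7, -0.2, -8.2]
```

```bash
python3 -m handwheel '[[0,0,0.5,0,0,0,1],[0,0,0.5,0,0,0,1]]'|grep -E 'pos|force|time'

```

```text
time: 12.35
position: [0.5261, -0.0715, 0.255]
ft_force: [5.7, -0.1, -7.4]
```

```bash
python3 -m handwheel '[[0,0,0.5,0,0,0,1],[0,0,0.5,0,0,0,1]]'|grep -E 'pos|force|time'

```

```text
time: 12.6
position: [0.5261, -0.0715, 0.2545]
ft_force: [4.7, 0.3, -7.0]
```

```bash
python3 -m handwheel '[[0,0,0.5,0,0,0,1],[0,0,0.5,0,0,0,1]]'|grep -E 'pos|force|time'

```

```text
time: 12.85
position: [0.5261, -0.0715, 0.254]
ft_force: [4.9, -0.7, -7.5]
```

```bash
python3 -m handwheel '[[0,0,0.5,0,0,0,1],[0,0,0.5,0,0,0,1]]'|grep -E 'pos|force|time'

```

```text
time: 13.1
position: [0.5261, -0.0715, 0.2535]
ft_force: [4.3, -1.1, -6.2]
```

```bash
python3 -m handwheel '[[0,0,0.5,0,0,0,1],[0,0,0.5,0,0,0,1]]'|grep -E 'pos|force|time'

```

```text
time: 13.35
position: [0.5261, -0.0715, 0.253]
ft_force: [5.1, 0.1, -7.4]
```

```bash
python3 -m handwheel '[[0,0,0.5,0,0,0,1],[0,0,0.5,0,0,0,1]]'|grep -E 'pos|force|time'

```

```text
time: 13.6
position: [0.5261, -0.0715, 0.2527]
ft_force: [4.5, -0.2, -6.5]
```

```bash
python3 -m handwheel '[[0,0,0.4,0,0,0,1],[0,0,0.4,0,0,0,1]]'|grep -E 'pos|force|time'

```

```text
time: 13.85
position: [0.5261, -0.0715, 0.2526]
ft_force: [3.6, -0.7, -2.7]
```

```bash
python3 -m handwheel '[[0,0,0.4,0,0,0,1],[0,0,0.4,0,0,0,1]]'|grep -E 'pos|force|time'

```

```text
time: 14.1
position: [0.5261, -0.0715, 0.2524]
ft_force: [2.2, -1.0, 1.1]
```

```bash
python3 -m handwheel '[[0,0,0.4,0,0,0,1],[0,0,0.4,0,0,0,1]]'|grep -E 'pos|force|time'

```

```text
time: 14.35
position: [0.5261, -0.0715, 0.2522]
ft_force: [-0.6, 0.4, 5.0]
```

The latch is carrying the rack, so I'm backing off the slight press and looking.

```bash
python3 -m handwheel '[[0,0,-0.4,0,0,0,1],[0,0,-0.4,0,0,0,1]]'|grep -E 'pos|force|time|width'
python3 - <<'E'
from h import *
im=ctrl.get_image("scene")[:,:,::-1][120:300,170:410]
cv2.imwrite(f"pics/s5.png",cv2.resize(im,None,fx=3,fy=3,interpolation=cv2.INTER_CUBIC))
rep()
E
```

```text
time: 14.6
position: [0.5261, -0.0715, 0.2522]
ft_force: [-0.7, 0.6, 6.1]
grip_width: 0.182
t 14.65 p [ 0.5262 -0.0715  0.2522] stand 0.0014 0.0013 f [0.34 0.42 5.04] fst 0.22 0.49 w 0.185 q [-0.52  0.05  0.63  1.74 -0.03  1.35 -0.14]
```

View pics/s5.png

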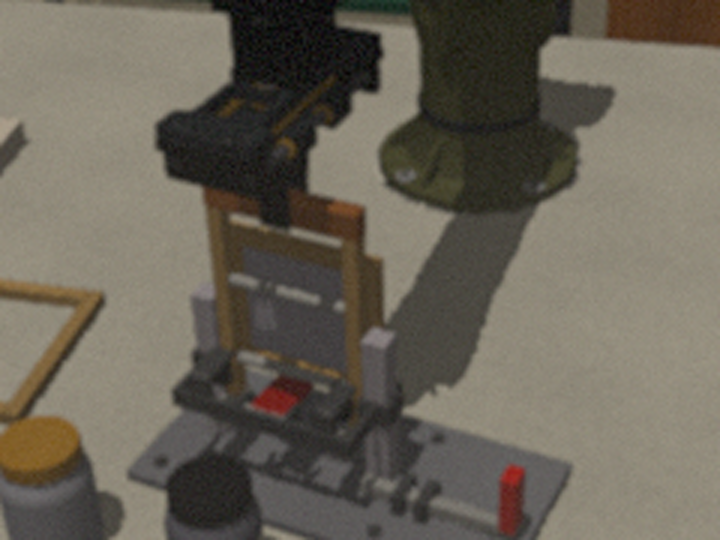

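```bash
python3 -m handwheel '[[0,0,-0.4,0,0,0,1],[0,0,-0.4,0,0,0,1]]'|grep -E 'pos|force|time|width'
```

```text
time: 14.9
position: [0.5261, -0.0715, 0.2523]
ft_force: [-0.2, 0.2, 4.7]
grip_width: 0.182
```

```bash
python3 -m handwheel '[[0,0,-0.4,0,0,0,1],[0,0,-0.4,0,0,0,1]]'|grep -E 'pos|force|time|width'
```

```text
time: 15.15
position: [0.5261, -0.0715, 0.2523]
ft_force: [1.7, 0.0, 1.3]
grip_width: 0.182
```

```bash
python3 -m handwheel '[[0,0,0,0,0,0,0.6],[0,0,0,0,0,0,0.5],[0,0,0,0,0,0,0.4],[0,0,0,0,0,0,0.2],[0,0,0,0,0,0,0]]';python3 - <<'E'
from h import *
im=ctrl.get_image("scene")[:,:,::-1][120:300,170:410]
cv2.imwrite(f"pics/s6.png",cv2.resize(im,None,fx=3,fy=3,interpolation=cv2.INTER_CUBIC))
rep()
E
```

```text
time: 15.78
position: [0.526, -0.0715, 0.2525]
tool_rot: [-2.487, -1.92, 0.0]
ft_force: [0.2, 0.4, -0.4]
grip_width: 0.434
t 15.82 p [ 0.526  -0.0715  0.2525] stand 0.0012 0.0012 f [-0.58  0.39  0.56] fst -0.66 0.23 w 0.467 q [-0.52  0.05  0.63  1.74 -0.03  1.36 -0.14]
```

View pics/s6.png

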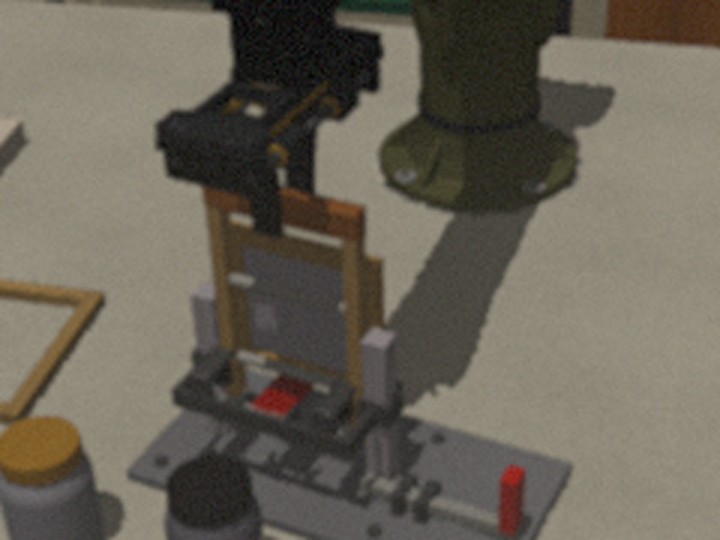

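The rack stayed put on release: bar at crop (285,210), latch level under the rung. I'm retreating upward and then moving over to the keeper tab.

```bash
python3 -m handwheel '[[0,0,0,0,0,0,-0.6],[0,0,0,0,0,0,-1],[0,0,0,0,0,0,-1],[0,0,-10,0,0,0,-1],[0,0,-30,0,0,0,-1],[0,0,-50,0,0,0,-1],[0,0,-65,0,0,0,-1],[0,0,-65,0,0,0,-1]]';python3 - <<'E'
from h import *
rep(); 
for y in (.245,): print(go(HD+.0209*SX+y*SY+[0,0,.31],SX))
E
```

```text
time: 16.82
position: [0.5267, -0.0716, 0.3189]
tool_rot: [2.486, 1.919, 0.003]
ft_force: [0.6, 0.1, -0.0]
grip_width: 0.997
t 16.82 p [ 0.5267 -0.0716  0.3189] stand 0.0019 0.0013 f [ 0.56  0.07 -0.01] fst 0.52 0.21 w 0.997 q [-0.53  0.03  0.63  1.63 -0.02  1.48 -0.15]
[array([243.6,  19.5,   9.2]), array([ 0.002, -0.001,  0.002])]
```

```bash
python3 -m handwheel '[[40,3,0,0,0,0,0],[90,8,0,0,0,0,1],[140,12,0,0,0,0,1],[190,16,0,0,0,0,1],[230,19.5,0,0,0,0,1],[244,19.5,0,0,0,0,1],[244,19.5,30,0,0,0,1],[244,19.5,70,0,0,0,1],[244,19.5,110,0,0,0,1],[244,19.5,150,0,0,0,1],[244,19.5,180,0,0,0,1],[244,19.5,180,0,0,0,1]]';python3 - <<'E'
from h import *
rep(); print(go(HD+.0209*SX+.245*SY+[0,0,.060],SX))
for n in("scene","top"):
    im=ctrl.get_image(n)[:,:,::-1]
    c=im[120:330,170:410] if n=="scene" else im[150:310,230:450]
    cv2.imwrite(f"pics/{n}7.png",cv2.resize(c,None,fx=2.8,fy=2.8,interpolation=cv2.INTER_CUBIC))
E
```

```text
time: 18.32
position: [0.6045, 0.1577, 0.1348]
tool_rot: [-2.487, -1.917, 0.01]
ft_force: [-0.2, -0.6, 0.4]
grip_width: 0.005
t 18.32 p [0.6045 0.1577 0.1348] stand 0.0186 0.2429 f [-0.2  -0.58  0.39] fst -0.05 -0.61 w 0.005 q [-0.68  0.36  0.47  1.65 -0.17  1.18 -0.42]
[array([ 2.4,  2.7, 74.8]), array([-0.005,  0.004,  0.001])]
```

View pics/scene7.png

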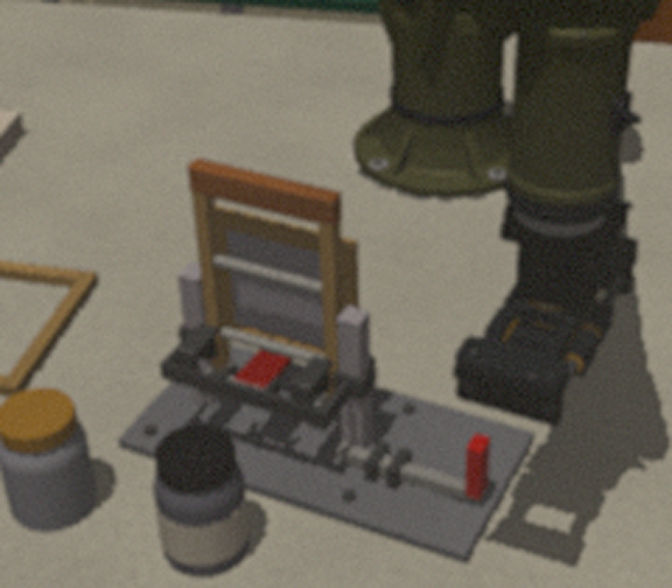

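View pics/top7.png

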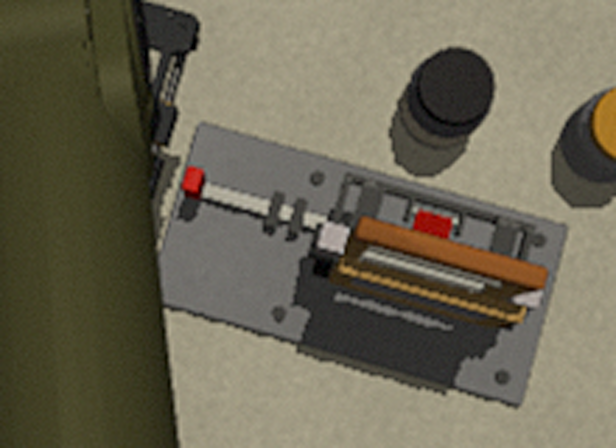

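The rack is held on the latch (bar at crop (265,190)). The closed gripper is beyond the tab's +y face, with the tab at crop (478,465).

```bash
python3 -m handwheel '[[2,2.7,20,0,0,0,1],[2,2.7,45,0,0,0,1],[2,2.7,65,0,0,0,1],[2,2.7,75,-0.005,0.004,0,1],[2,2.7,75,-0.005,0.004,0,1]]';python3 - <<'E'
from h import *
rep(); print(go(HD+.0209*SX+.215*SY+[0,0,.060],SX))
im=ctrl.get_image("scene")[:,:,::-1]
cv2.imwrite(f"pics/s8.png",cv2.resize(im[120:330,170:410],None,fx=2.8,fy=2.8,interpolation=cv2.INTER_CUBIC))
E
```

```text
time: 19.05
position: [0.6094, 0.1607, 0.0619]
tool_rot: [2.486, 1.919, 0.008]
ft_force: [0.2, -0.1, 0.8]
grip_width: 0.006
t 19.05 p [0.6094 0.1607 0.0619] stand 0.0226 0.247 f [ 0.16 -0.07  0.85] fst 0.18 -0.03 w 0.006 q [-0.66  0.44  0.45  1.71 -0.22  1.04 -0.39]
[array([-32. ,  -1.7,   1.8]), array([ 0.004, -0.003,  0.002])]
```

View pics/s8.png

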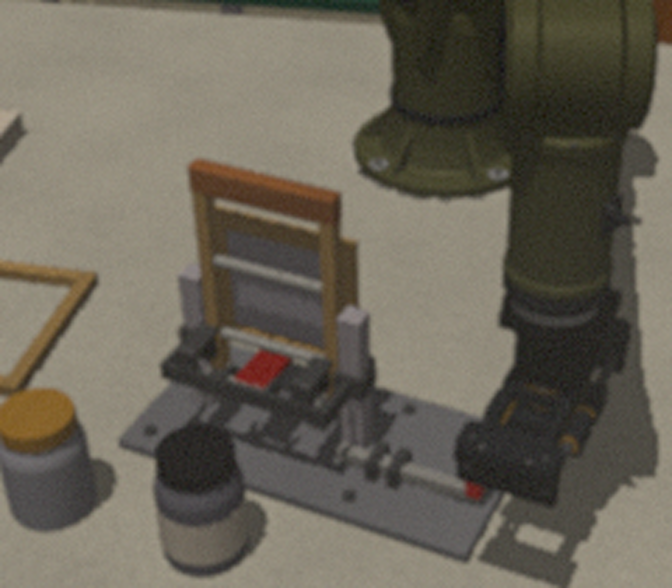

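```bash
python3 -m handwheel '[[-8,-1.7,1,0,0,0,1],[-16,-1.7,1.5,0,0,0,1],[-24,-1.7,1.8,0,0,0,1],[-30,-1.7,1.8,0,0,0,1],[-35,-1.7,1.8,0,0,0,1],[-39,-1.7,1.8,0,0,0,1],[-43,-1.7,1.8,0,0,0,1],[-47,-1.7,1.8,0,0,0,1],[-47,-1.7,1.8,0,0,0,1]]'>/dev/null;python3 - <<'E'
from h import *
rep()
im=ctrl.get_image("scene")[:,:,::-1]
cv2.imwrite(f"pics/s9.png",cv2.resize(im[120:330,170:410],None,fx=2.8,fy=2.8,interpolation=cv2.INTER_CUBIC))
E
```

```text
t 20.23 p [0.5962 0.1153 0.0606] stand 0.0214 0.1998 f [ 0.57 -0.01  0.02] fst 0.56 0.14 w 0.002 q [-0.62  0.4   0.47  1.77 -0.21  1.02 -0.33]
```

View pics/s9.png

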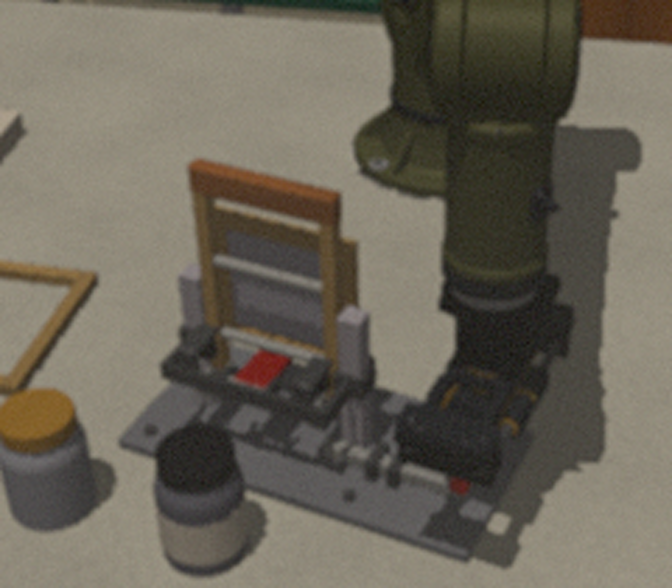

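The tab has moved in (now crop (460,487), before (475,490)), so I'm continuing.

```bash
python3 -m handwheel '[[-4,0,0,0,0,0,1],[-8,0,0,0,0,0,1],[-12,0,0,0,0,0,1],[-16,0,0,0,0,0,1],[-20,0,0,0,0,0,1],[-23,0,0,0,0,0,1]]'>/dev/null;python3 - <<'E'
from h import *
rep()
E
```

```text
t 21.02 p [0.5903 0.0933 0.0605] stand 0.0213 0.177 f [0.28 2.   0.3 ] fst -0.24 2.01 w 0.011 q [-0.6   0.38  0.48  1.8  -0.2   1.01 -0.3 ]
```

```bash
python3 -m handwheel '[[-1.5,0,0,0,0,0,1],[-3,0,0,0,0,0,1],[-4,0,0,0,0,0,1]]'>/dev/null;python3 - <<'E'
from h import *
rep()
E
```

```text
t 21.4 p [0.5894 0.0898 0.0605] stand 0.0213 0.1734 f [-0.26  1.32  1.15] fst -0.59 1.21 w 0.004 q [-0.59  0.37  0.48  1.8  -0.2   1.01 -0.29]
```

```bash
python3 -m handwheel '[[-1,0,0,0,0,0,1],[-2,0,0,0,0,0,1],[-3,0,0,0,0,0,1]]'|grep -E 'pos|force'
```

```text
position: [0.5887, 0.0868, 0.0604]
ft_force: [-0.4, 1.7, 0.2]
```

```bash
python3 -m handwheel '[[-1,0,0,0,0,0,1],[-2,0,0,0,0,0,1]]'|grep -E 'pos|force'
```

```text
position: [0.5882, 0.0848, 0.0604]
ft_force: [-0.3, 1.7, -0.8]
```

```bash
python3 -m handwheel '[[-1,0,0,0,0,0,1],[-2,0,0,0,0,0,1]]'|grep -E 'pos|force'
```

```text
position: [0.5881, 0.0845, 0.0605]
ft_force: [2.3, 5.9, -1.1]
```

```bash
python3 -m handwheel '[[-0.7,0,0,0,0,0,1],[-0.7,0,0,0,0,0,1]]'|grep -E 'pos|force'
```

```text
position: [0.5881, 0.0845, 0.0605]
ft_force: [1.5, 5.7, -2.1]
```

```bash
python3 -m handwheel '[[-1,0,0,0,0,0,1],[-1,0,0,0,0,0,1]]'|grep -E 'pos|force'
```

```text
position: [0.5881, 0.0844, 0.0606]
ft_force: [2.2, 7.8, -2.9]
```

It's hard against the stop, so I'm withdrawing and looking.

```bash
python3 -m handwheel '[[3,0,0,0,0,0,1],[10,0,0,0,0,0,1],[25,0,0,0,0,0,1],[45,0,0,0,0,0,1],[60,0,-20,0,0,0,1],[80,0,-60,0,0,0,1],[100,0,-110,0,0,0,1],[130,0,-150,0,0,0,1],[170,0,-180,0,0,0,1],[210,0,-190,0,0,0,1],[210,0,-190,0,0,0,1]]';python3 - <<'E'
from h import *
rep()
for n in("scene","top"):
    im=ctrl.get_image(n)[:,:,::-1]
    cv2.imwrite(f"pics/{n}f0.png",im)
    c=im[120:330,170:410] if n=="scene" else im[150:310,230:450]
    cv2.imwrite(f"pics/{n}f.png",cv2.resize(c,None,fx=2.8,fy=2.8,interpolation=cv2.INTER_CUBIC))
E
```

```text
time: 24.15
position: [0.6386, 0.2909, 0.2515]
tool_rot: [-2.479, -1.929, -0.013]
ft_force: [-0.4, 0.1, 0.3]
grip_width: 0.001
t 24.15 p [0.6386 0.2909 0.2515] stand 0.0175 0.3804 f [-0.41  0.11  0.31] fst -0.43 -0.0 w 0.001 q [-0.77  0.44  0.44  1.3  -0.19  1.43 -0.59]
```

View pics/scenef.png

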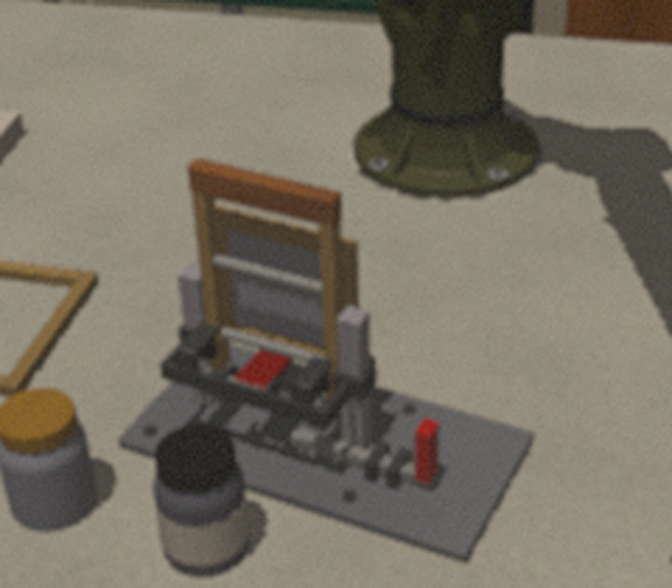

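View pics/topf.png

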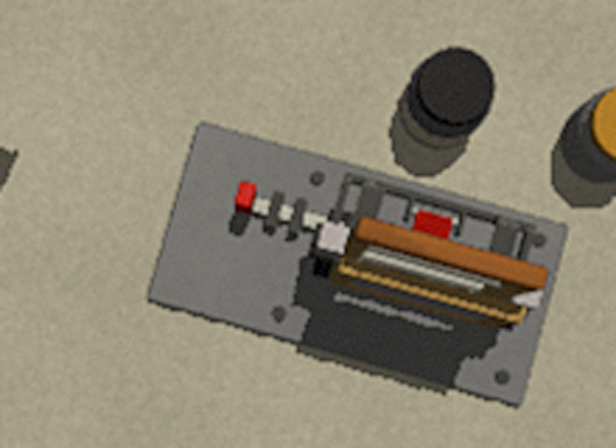

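The tab moved from (194,181) to (246,197) in the top crop, about 43 mm, and sits near the guides. The rack is still up with the latch level under the rung.

```bash
python3 - <<'E'
from h import *
# bystander change check, outside arm/shadow areas
a=cv2.imread("pics/top0.png");b=cv2.imread("pics/topf0.png")
d=cv2.GaussianBlur(cv2.absdiff(a,b).max(2),(5,5),0)
for n,(x,y) in dict(gold=(452,195),black=(391,184),white=(155,218),tub=(136,270),deckle=(507,293),brush=(206,195)).items(): print(n,d[y-25:y+25,x-25:x+25].max())
print(ctrl.close_job())
E
```

```text
gold 28
black 28
white 108
tub 90
deckle 28
brush 138
the job is handed in; nothing more can be done
None
```

View pics/topf0.png

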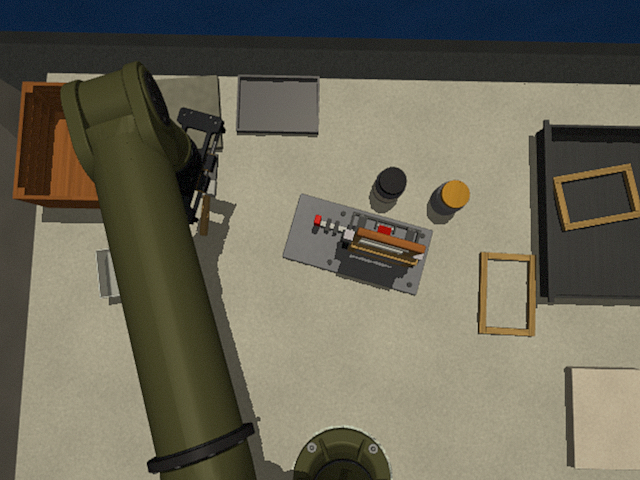

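View pics/scenef0.png

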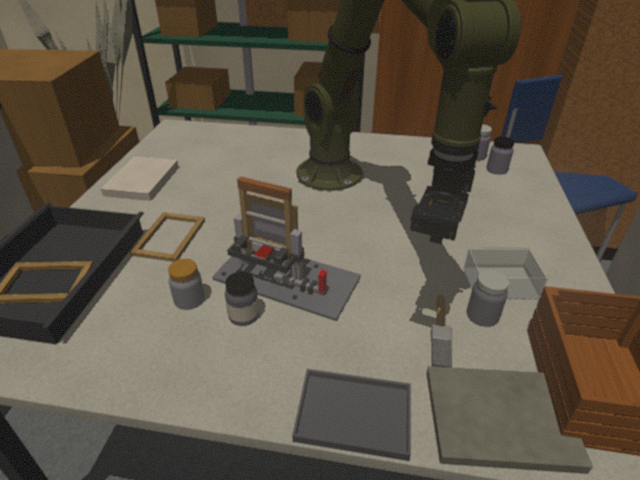

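The rack is resting on the latch, the keeper is fully in, and I handed the job in at about 24 s.

- **Rack:** I lifted it about 59 mm, until the picture showed the latch level again, without touching the stops. I then lowered it slowly onto the latch, which took the weight about 35 mm above the start. While seating it I pressed down with 5–6 N on top of the rack's weight, about 14 N on the latch. I eased that off before letting go, and the rack did not drop.
- **Keeper:** I pushed the tab in with closed fingers until it met a firm stop. It had moved about 43 mm in the top view, and the push force rose from about 1.7 N to 8 N there. The last pictures show the tab against its guides and the rack still up on the level latch.
- **Other objects:** My before-and-after comparison of the top view showed no change for the gold jar, black jar and deckle. It did flag the white jar, tub and brush, because the arm and its shadow covered them in that view. In the scene view those three look where they were at the start, though I judged that by eye and only after handing in. The robot was clear of everything and reading about zero force at the end.

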